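Crank the copying stage to its marker

TASK

On the desk stands a small copying stage that carries a note pad along two rails, driven by the hand crank with the upright wooden handle. Turn this crank clockwise through several full turns until the stage's little pointer is in line with the tall pointed marker (not the short blunt one), then let go. The crank only sits loosely on its square shaft end, so keep it seated and do not let it slip off, and move the stage with the crank alone, never by pushing it.

Things in the scene. Friction and masses are not known exactly. Their poses are not given: they have to be found in the camera images.
- crank_handle (a point): Centre of the loose crank's upright wooden handle, 23 mm in diameter, 50 mm tall, 45 mm from the shaft axis, 119 mm above the desk. It spins freely on its pin, so fingers can hold it at a fixed heading. Its foot is 7 mm above the steel arm. x axis: outward along the arm; z up. The crank (0.2 kg) has 2 mm (9 degrees) of play on the square shaft; raising it 25 mm takes it off.
- shaft: Upright 14 mm square shaft end on the stage's gearbox. Origin on its axis at the crank hub's underside, 66 mm above the desk; shaft ends 25 mm higher; only the handle is taller nearby. Turns with the crank: a full turn clockwise from above moves the stage 25 mm away from the crank, anticlockwise back. Needs 0.05 N m; stays where left.
- stage: Metal stage 84 x 80 x 10 mm carrying a yellow note pad on two rails. Origin: centre of its underside. It travels along its own +y axis, away from the crank. A small dark pointer fin sticks out of the middle of its -x edge, at y = 0 of this frame.
- tall_index: Tall pointed steel marker, 50 mm high, fixed on the metal strip along the -x side of the stage's path, 60 to 112 mm ahead of the pointer along the stage's +y axis at the start. Origin: centre of its foot. A short blunt marker, 17 mm high, stands on the same strip, nearer or farther.
Things that resemble listed ones, but are neither listed nor needed, are in the scene too. What is meant by the part that bears crank_handle is not green, and is the larger of those in its own colour.

How it is judged:
At the end, for the whole second after the job is handed in: The stage's pointer is within 10 mm of the tall marker along the rails and the stage is still; the crank sits upright (within 8 degrees) and fully down (within 5 mm) on its square shaft end (y of stage in the frame of tall_index between -0.01 and 0.01 m and z of crank_handle in the frame of shaft below 0.058 m and horizontal distance between crank_handle and shaft below 0.055 m and angle between crank_handle's own z axis and vertical below 0.15 rad and angle between the x axis of crank_handle and the x axis of shaft, either way round below 0.3 rad and linear speed of stage below 0.005 m/s); the robot touches nothing.
It fails at once if the crank slips on or comes off its square shaft end (lifted over 10 mm, tilted over 20 degrees, or turned over 30 degrees against the shaft) (z of crank_handle in the frame of shaft above 0.063 m or angle between crank_handle's own z axis and vertical above 0.35 rad or angle between the x axis of crank_handle and the x axis of shaft, either way round above 0.52 rad).
It fails at once if the robot pushes the stage itself (contact force between any of the fingers, the arm and stage above 2 N).
It also fails if it takes over 67 s, if anything falls off the work surface, if the arm or the gripper's body presses on something with over 40 N, if the wrist force passes 120 N, or if a joint passes its speed limit or range.

ROBOT

A 6-joint arm with a two-finger parallel gripper is mounted at the origin on a cart in front of the work surface, level with it; the furniture and walls round the work are solid. World frame = base frame: x ahead of the robot, y to its left, z up, the work surface at z = 0. Lengths are in m, angles in rad, forces in N, time in s.
With the tool pointing down it reaches from about 0.25 to 0.725 m from the base axis. Payload 4 kg.
Tool frame: the origin (TCP) lies between the finger pads; the fingertips stand 8 mm ahead of it and the grasp point (between the pads) lies 11 mm behind it (bot.tip_reach is the distance from the TCP to the fingertips, in m); z points along the fingers, y is the line along which they close (so a half turn about z gives the same grasp; the last joint's range is limited). The gripper opens to 85 mm and grips with 20 to 120 N. Pads are 22 mm wide; open, the fingers measure 114 mm over their backs; the gripper's body (76 mm by 85 mm) begins 54 mm behind the grasp point. The pads swing forward as they close: fully open they stand 13 mm farther back than shut.
Start: joints at [-1.189, 0.241, 0.005, 1.335, 0, 1.571], TCP at [0.186, -0.464, 0.239] pointing down, gripper open.
Joint ranges: [-2.72, 2.72], [-1.05, 1.87], [-1.09, 1.28], [-1.99, 2.15], [-1.42, 1.44], [-3.14, 3.14]. Speed limits (rad/s): [2.79, 2.79, 3.14, 3.14, 3.14, 3.14].

INTERFACE

Orientations are given as a unit quaternion [x, y, z, w].
In Python, from workcell import bot gives the robot as it stands.
- The arm moves only by the tool move_arm, never from a script. Its argument "deltas" is a list of rows, each a list of 7 numbers: the opening, from 0 (shut) to 1 (fully open), then the shift along the tool's x, y, z in mm, then the turn, a rotation vector about the tool's x, y, z in degrees. In form: [[gripper, tx, ty, tz, ax, ay, az], ...]. A call has 1 to 10 rows; each row shifts and turns the commanded pose from where the row before left it, along the tool's axes as they then stand; what a row does not reach is not made up. A row lasts 1/12 s, in which the tool goes at most 41.7 mm and 7.16 degrees, less where a joint would pass 70% of its speed; a pose out of reach is approached as far as the arm can. A call is refused whole if a number of a shift passes 41.7 or a number of a turn 7.16, either way. A call with a gripper value outside its range is refused whole. The fingers move at their own pace and stop on an object; the grip force is fixed at half the most. Time passes only in rows, so rows that do not move let the fingers close. It gives the time, the measured TCP pose, the force, the opening and the grip force at its end, in the units of the state.
- bot.get_obs(): the state, without advancing time (a new reading comes with each control period).
- bot.camera(name): name is "scene" or "top" or "wrist"; returns the picture (400x640x3 uint8, blue, green, red); there is no depth.
- bot.calibration(name): a dict with "K" (3x3 intrinsics, pixels), "dist_coeffs" ([k1, k2, p1, p2, k3] as OpenCV has them; the pictures are not rectified), "position" and "orientation" of the camera in the world. Camera axes: x right, y down, z forward; pixel columns grow to the right and rows downward; lengths in m; the calibration is good to about 2 mm. A picture is of the moment at which its call begins: read the wrist's pose just before it. calibration takes no time and is no camera call; for the wrist camera it gives the pose at the moment of the call.
- bot.job_done(): hands the job in; it is judged then, once.
Trained networks look in the newest picture that a camera, given by its name, has taken for a name from the list of things; names that differ only in an ending like _2 or _b are one class to them, and where a whole thing is asked for, a point or a joint stands for the part that bears it (a point fixed in the world has none). Each returns a list of dicts, best first, with "conf" (0 to 1); they miss things now and then, are a little off and sometimes report something else, mostly with a low value. They report only what shows in the picture. A call takes as long as a camera call. They do not tell look-alikes from the thing itself.
- bot.outline_of(query, camera): "pixels" (400x640 bool, what is visible of it) and "rect" ([left, top, width, height] in pixels, round what is visible of it).
The state is a dict: "clock": time; "joint_pos": joint angles; "joint_vel": joint speeds; "tau": joint torques, N m; "eef_pos": TCP position; "tool_rot": TCP orientation; "ft_force": force on the tool from outside, world axes, zero at the start; "ft_torque": the same for the moment, N m; "grip_width": finger opening in m; "grasp_force": force on a finger pad.
Only numpy, scipy, OpenCV 4.12 (cv2) and the standard library are available. Lean on these libraries where they do the work, as an engineer would, in place of code of your own. Each camera call takes 0.05 s, during which the arm holds its last target. There are 200 camera calls.

## Working session

There is one attempt and no reset: what is moved stays moved. The work goes in short steps, Python scripts to look and compute and a tool call to move; the robot and the scene stay as the last step left them, time stands still between calls to the robot, and variables do not carry over. Pictures are saved under pics/ and viewed, at most 10 in all, crops included, and the job is handed in when it is done.

Besides the shell and the picture viewer there is one more tool, called as name(argument=value, ...), one argument or row to a line, values as JSON. move_arm: Moves the arm, as the interface text tells. Its arguments: {"type":"object","properties":{"deltas":{"type":"array","items":{"type":"array","items":{"type":"number"}}}},"required":["deltas"]}

```bash
mkdir -p pics; cat > h.py <<'E'
import numpy as np, cv2
from scipy.spatial.transform import Rotation as R
from workcell import bot
def ray(cal,px):
    u=cv2.undistortPoints(np.array([[px]],float),np.array(cal["K"]),np.array(cal["dist_coeffs"]))[0,0]
    d=R.from_quat(cal["orientation"]).apply([u[0],u[1],1.]); return np.array(cal["position"]),d
def atz(cal,px,z):
    o,d=ray(cal,px); return o+d*(z-o[2])/d[2]
def proj(cal,p):
    r=R.from_quat(cal["orientation"]).inv(); 
    rv=r.as_rotvec(); t=-r.apply(cal["position"])
    return cv2.projectPoints(np.array(p,float).reshape(-1,3),rv,t,np.array(cal["K"]),np.array(cal["dist_coeffs"]))[0][:,0]
E
python3 - <<'E'
from h import *
for c in ["scene","top"]:
    im=bot.camera(c); cv2.imwrite(f"pics/{c}0.png",im)
    print(c,bot.calibration(c)["position"],bot.calibration(c)["orientation"])
    for q in ["crank_handle","stage","tall_index","shaft"]:
        for r in bot.outline_of(q,c)[:5]:
            ys,xs=np.nonzero(r["pixels"]); print(q,round(r["conf"],2),r["rect"],xs.mean().round(1),ys.mean().round(1))
print(bot.get_obs())
E
```

```text
scene [0.1533268  0.46691469 0.75773445] [-0.26177102  0.88691231 -0.36756921  0.09876924]
crank_handle 0.63 [359.6, 128.8, 10.2, 33.2] 362.5 147.5
crank_handle 0.6 [330.6, 149.7, 26.3, 39.6] 340.5 170.4
crank_handle 0.5 [385.5, 203.6, 21.8, 31.8] 397.7 222.2
stage 0.64 [299.9, 213.3, 46.4, 17.4] 328.6 221.9
tall_index 0.63 [317.2, 242.9, -0.5, 16.6] 315.0 254.4
shaft 0.59 [345.7, 174.1, 4.2, 4.4] 348.0 176.2
top [ 0.45859736 -0.0882884   0.9325444 ] [ 0.70693306 -0.70630438  0.02976308 -0.02222459]
crank_handle 0.86 [417.5, 176.7, 45.8, 28.2] 439.6 190.0
crank_handle 0.71 [340.4, 265.5, 29.8, 16.3] 356.8 274.4
crank_handle 0.55 [356.3, 183.8, 19.4, 35.6] 366.5 202.1
{'clock': 0.5, 'joint_pos': array([-1.18901191e+00,  2.40629410e-01,  4.92843278e-03,  1.33517046e+00,
       -2.34592043e-05,  1.57077112e+00]), 'joint_vel': array([ 0.00083356, -0.00111026,  0.00112455, -0.00088986, -0.00037742,
        0.00041672]), 'tau': array([-4.01240450e-04, -3.71857381e+01,  2.52462137e+01,  2.73142039e-03,
       -3.55515101e-05,  7.27100769e-06]), 'eef_pos': array([ 0.18627342, -0.46398168,  0.23926439]), 'tool_rot': array([ 9.81832950e-01,  1.89747348e-01, -1.86417746e-05, -3.46484592e-05]), 'ft_force': array([-0.12867197,  0.18082376,  0.09788277]), 'ft_torque': array([-0.00487573,  0.00553575,  0.02295865]), 'grasp_force': 0.0, 'grip_width': 0.08506276197332834}
```

View pics/top0.png

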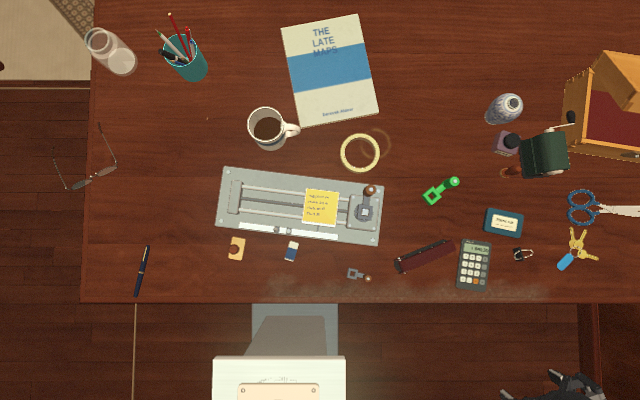

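View pics/scene0.png

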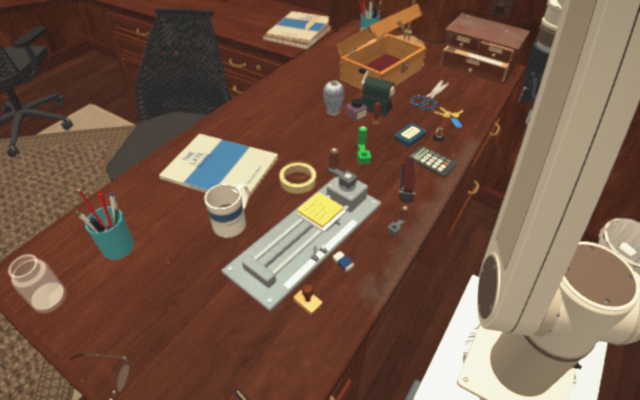

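Top view: the stage crank has its handle at ~(370,190) and hub at ~(365,212). The pad is at (321,207), and the marker strip lies along the lower side, (240,225)–(338,238). The green crank and the loose small one at (357,274) are decoys. I'll enlarge the stage.

```bash
python3 - <<'E'
from h import *
im=cv2.imread("pics/top0.png"); a=cv2.resize(im[160:250,210:390],None,fx=4.4,fy=4.4,interpolation=cv2.INTER_CUBIC)[:,:792]
im=cv2.imread("pics/scene0.png"); b=cv2.resize(im[135:305,215:390],None,fx=3.4,fy=3.4,interpolation=cv2.INTER_CUBIC)
cv2.imwrite("pics/a.png",a);cv2.imwrite("pics/b.png",b)
c=bot.calibration("top")
print("handle top",atz(c,(370,190),.144),"hub",atz(c,(365,212),.091))
E
```

```text
handle top [ 0.54277566 -0.20098311  0.144     ] hub [ 0.49915112 -0.19694844  0.091     ]
```

View pics/a.png

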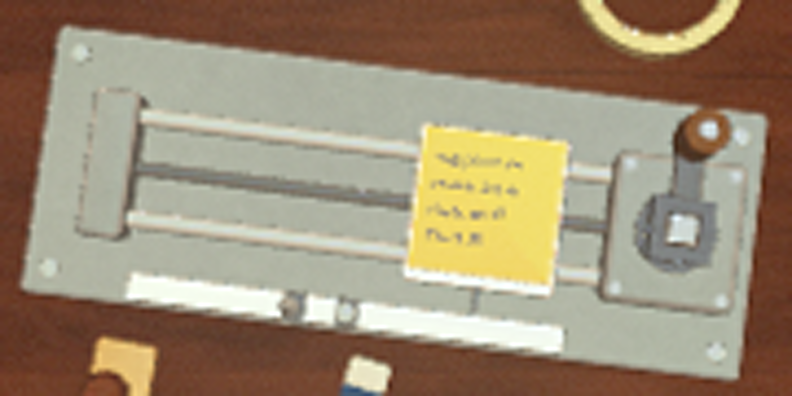

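View pics/b.png

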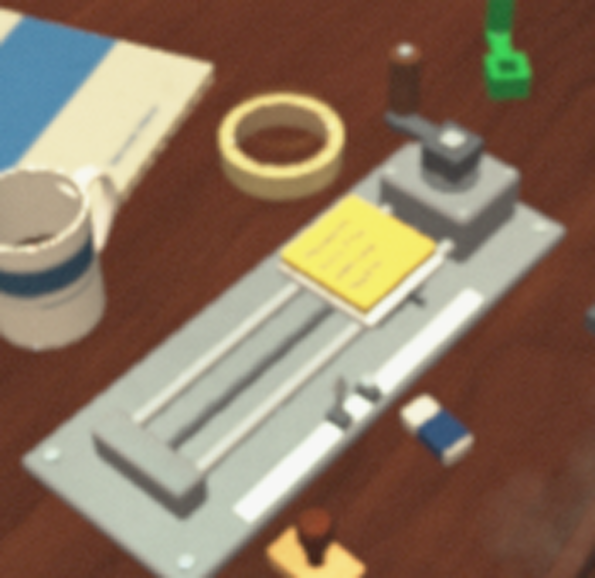

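The pointed tall marker is the farther one, top px ≈ (276,230). The blunt one is at (289,231) and the pointer fin at (318,228). The handle and hub come out 44 mm apart, which fits the given 45 mm. I'll move above the handle, turning the tool to line up with the world axes.

move_arm(
  deltas=[
    [1,0,0,0,0,0,5.47],
    [1,0,0,0,0,0,5.47],
    [1,0,0,0,0,0,5.47],
    [1,0,0,0,0,0,5.47],
    [1,30,-22,0,0,0,0],
    [1,30,-22,0,0,0,0],
    [1,30,-22,0,0,0,0],
    [1,30,-22,0,0,0,0],
    [1,30,-22,0,0,0,0],
    [1,30,-22,0,0,0,0],
  ],
)

```text
clock: 1.33
eef_pos: [0.3675, -0.3308, 0.2395]
tool_rot: [1.0, -0.0, 0.0, 0.0]
ft_force: [0.4, -0.1, 0.8]
grip_width: 0.0856
grasp_force: 0.0
```

move_arm(
  deltas=[
    [1,30,-22,0,0,0,0],
    [1,30,-22,0,0,0,0],
    [1,30,-22,0,0,0,0],
    [1,30,-22,0,0,0,0],
    [1,30,-22,0,0,0,0],
    [1,20,-14,0,0,0,0],
    [1,0,0,0,0,0,0],
    [1,0,0,0,0,0,0],
  ],
)

```text
clock: 2.0
eef_pos: [0.537, -0.2069, 0.2387]
tool_rot: [1.0, 0.001, -0.001, -0.0]
ft_force: [-0.9, -0.3, -0.1]
grip_width: 0.0851
grasp_force: 0.0
```

```bash
python3 - <<'E'
from h import *
c=bot.calibration("wrist"); im=bot.camera("wrist"); s=bot.get_obs(); print(s["clock"],s["eef_pos"],s["tool_rot"],c["position"])
cv2.imwrite("pics/w1.png",im)
for q in ["crank_handle","shaft","stage","tall_index"]:
    for r in bot.outline_of(q,"wrist")[:4]:
        ys,xs=np.nonzero(r["pixels"]); print(q,round(r["conf"],2),r["rect"],xs.mean().round(1),ys.mean().round(1))
E
```

```text
2.05 [ 0.53612384 -0.20776436  0.23890175] [ 9.99999724e-01  4.38493139e-04 -5.99702406e-04  1.31842945e-05] [ 0.61396081 -0.20591809  0.37292154]
crank_handle 0.88 [293.6, 166.0, 31.5, 67.4] 313.0 199.2
crank_handle 0.8 [290.0, 278.3, 33.2, 39.6] 309.6 293.9
crank_handle 0.62 [423.6, 135.5, 92.0, 48.8] 469.0 156.5
shaft 0.51 [303.9, 209.9, 15.0, 14.6] 310.7 217.5
stage 0.31 [296.7, 166.9, 31.1, 68.2] 313.4 198.9
tall_index 0.61 [142.6, 219.3, 27.5, 23.2] 159.0 229.3
```

View pics/w1.png

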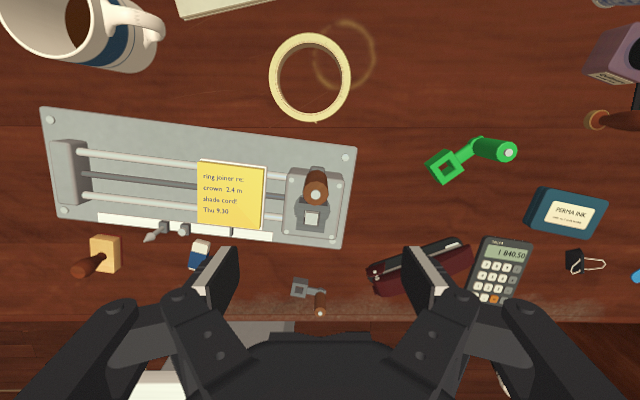

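Wrist view: handle top at ~(315,194), shaft top at (311,218). The tall marker has its base at ~(163,227) and tip at (147,239), the blunt one is at (184,229), and the pad is at (232,195).

```bash
python3 - <<'E'
from h import *
c=bot.calibration("wrist"); t=bot.calibration("top")
print("handle",atz(c,(315,194),.144),"shaft",atz(c,(311,218),.091))
print("top:handle",atz(t,(370.7,189.5),.144),"shaft",atz(t,(365.2,212.05),.091))
a=atz(c,(86,151),.035);b=atz(c,(196,167),.035);d=a-b;print("rail",d/np.linalg.norm(d))
u=lambda x,y:(210+x/4.4,160+y/4.4)
a=atz(t,u(150,118),.035);b=atz(t,u(560,170),.035);d=a-b;d/=np.linalg.norm(d);print("rail",d)
T=atz(t,u(292,307),.01);T2=atz(c,(163,227),.01)
P=atz(t,u(475,300),.03);print(T,T2,P,(T-P)@d,(T2-P)@d)
E
```

```text
handle [ 0.54411221 -0.20436849  0.144     ] shaft [ 0.50112157 -0.19889446  0.091     ]
top:handle [ 0.54383205 -0.20246316  0.144     ] shaft [ 0.49904008 -0.19739374  0.091     ]
rail [0.15072935 0.98857507 0.        ]
rail [0.12487905 0.99217197 0.        ]
[0.45965157 0.00842112 0.01      ] [0.45638613 0.01304398 0.01      ] [ 0.46345738 -0.09245697  0.03      ] 0.09961315292262105 0.10379203408482007
```

move_arm(
  deltas=[
    [1,8,-5,0,0,0,0],
    [1,0,0,25,0,0,0],
    [1,0,0,30,0,0,0],
    [1,0,0,30,0,0,0],
    [1,0,0,30,0,0,0],
    [1,0,0,12,0,0,0],
    [1,0,0,0,0,0,0],
    [1,0,0,0,0,0,0],
    [1,0,0,0,0,0,0],
  ],
)

```text
clock: 3.0
eef_pos: [0.5454, -0.2036, 0.1138]
tool_rot: [1.0, -0.0, 0.001, 0.0]
ft_force: [-1.1, -0.2, 0.2]
grip_width: 0.0857
grasp_force: 0.0
```

```bash
python3 - <<'E'
from h import *
im=bot.camera("wrist"); cv2.imwrite("pics/w2.png",im); s=bot.get_obs(); print(s["eef_pos"],s["tool_rot"],s["ft_force"])
E
```

```text
[ 0.54569318 -0.20365865  0.11422121] [ 9.99998366e-01 -2.13698140e-04  1.69201414e-03  5.99378336e-04] [-0.09103551 -0.40340028  1.15849427]
```

View pics/w2.png

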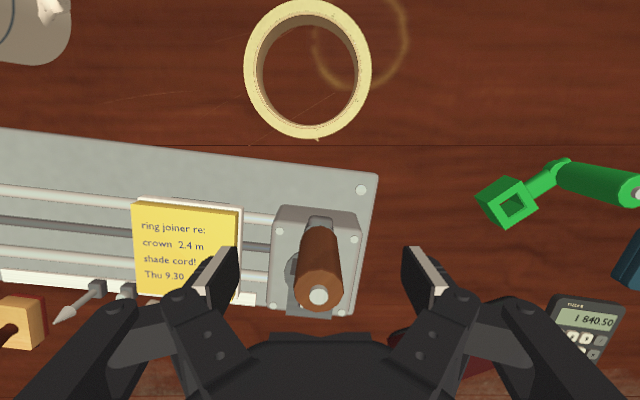

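The handle stands between the pads, with its top at (319,297). I'll go down slightly and close.

move_arm(
  deltas=[
    [1,-1,-1,3,0,0,0],
    [0.5,0,0,0,0,0,0],
    [0,0,0,0,0,0,0],
    [0,0,0,0,0,0,0],
    [0,0,0,0,0,0,0],
    [0,0,0,0,0,0,0],
    [0,0,0,0,0,0,0],
    [0,0,0,0,0,0,0],
  ],
)

```text
clock: 3.72
eef_pos: [0.5435, -0.2021, 0.1096]
tool_rot: [1.0, -0.0, 0.0, 0.0]
ft_force: [-0.5, 0.2, 1.8]
grip_width: 0.0219
grasp_force: 58.5
```

```bash
cat >> h.py <<'E'
def circ(th0,step,n,cur,C=(498.7,-197.9),Rr=45.):
    p=np.array(cur,float); out=[]
    for k in range(1,n+1):
        a=np.radians(th0-step*k); q=np.array(C)+Rr*np.array([np.cos(a),np.sin(a)]); d=np.round(q-p,1); p=p+d
        out.append([0,float(d[0]),float(-d[1]),0,0,0,0])
    return out,p
E
python3 - <<'E'
from h import *
p=[543.5,-202.1];th=-5.3
for i in range(3):
    o,p=circ(th,12,10,p); th-=120; print(o,p)
E
```

```text
[[0, -1.8, 9.2, 0, 0, 0, 0], [0, -3.8, 8.6, 0, 0, 0, 0], [0, -5.4, 7.7, 0, 0, 0, 0], [0, -6.9, 6.4, 0, 0, 0, 0], [0, -8.1, 4.8, 0, 0, 0, 0], [0, -8.9, 3.0, 0, 0, 0, 0], [0, -9.4, 1.1, 0, 0, 0, 0], [0, -9.3, -0.9, 0, 0, 0, 0], [0, -9.0, -2.8, 0, 0, 0, 0], [0, -8.2, -4.6, 0, 0, 0, 0]] [ 472.7 -234.6]
[[0, -7.1, -6.2, 0, 0, 0, 0], [0, -5.6, -7.5, 0, 0, 0, 0], [0, -3.9, -8.6, 0, 0, 0, 0], [0, -2.1, -9.1, 0, 0, 0, 0], [0, -0.1, -9.5, 0, 0, 0, 0], [0, 1.8, -9.2, 0, 0, 0, 0], [0, 3.8, -8.6, 0, 0, 0, 0], [0, 5.4, -7.7, 0, 0, 0, 0], [0, 6.9, -6.4, 0, 0, 0, 0], [0, 8.1, -4.8, 0, 0, 0, 0]] [ 479.9 -157. ]
[[0, 8.9, -3.0, 0, 0, 0, 0], [0, 9.4, -1.1, 0, 0, 0, 0], [0, 9.3, 0.9, 0, 0, 0, 0], [0, 9.0, 2.8, 0, 0, 0, 0], [0, 8.2, 4.6, 0, 0, 0, 0], [0, 7.1, 6.2, 0, 0, 0, 0], [0, 5.6, 7.5, 0, 0, 0, 0], [0, 3.9, 8.6, 0, 0, 0, 0], [0, 2.1, 9.1, 0, 0, 0, 0], [0, 0.1, 9.5, 0, 0, 0, 0]] [ 543.5 -202.1]
```

Start with the first part of the turn and watch the forces.

move_arm(
  deltas=[
    [0,-1.8,9.2,0,0,0,0],
    [0,-3.8,8.6,0,0,0,0],
    [0,-5.4,7.7,0,0,0,0],
    [0,-6.9,6.4,0,0,0,0],
    [0,-8.1,4.8,0,0,0,0],
  ],
)

```text
clock: 4.13
eef_pos: [0.5165, -0.239, 0.1094]
tool_rot: [1.0, -0.0, 0.0, -0.001]
ft_force: [-1.2, 5.2, 3.0]
grip_width: 0.0218
grasp_force: 59.0
```

move_arm(
  deltas=[
    [0,-8.9,3.0,0,0,0,0],
    [0,-9.4,1.1,0,0,0,0],
    [0,-9.3,-0.9,0,0,0,0],
    [0,-9.0,-2.8,0,0,0,0],
    [0,-8.2,-4.6,0,0,0,0],
  ],
)

```text
clock: 4.55
eef_pos: [0.4727, -0.2347, 0.1096]
tool_rot: [1.0, -0.0, 0.001, 0.0]
ft_force: [4.6, 3.9, 0.6]
grip_width: 0.0218
grasp_force: 58.7
```

move_arm(
  deltas=[
    [0,-7.1,-6.2,0,0,0,0],
    [0,-5.6,-7.5,0,0,0,0],
    [0,-3.9,-8.6,0,0,0,0],
    [0,-2.1,-9.1,0,0,0,0],
    [0,-0.1,-9.5,0,0,0,0],
  ],
)

```text
clock: 4.97
eef_pos: [0.4534, -0.1937, 0.1096]
tool_rot: [1.0, -0.0, 0.0, 0.001]
ft_force: [3.8, -1.2, 1.3]
grip_width: 0.0216
grasp_force: 58.9
```

move_arm(
  deltas=[
    [0,1.8,-9.2,0,0,0,0],
    [0,3.8,-8.6,0,0,0,0],
    [0,5.4,-7.7,0,0,0,0],
    [0,6.9,-6.4,0,0,0,0],
    [0,8.1,-4.8,0,0,0,0],
  ],
)

```text
clock: 5.38
eef_pos: [0.48, -0.156, 0.1095]
tool_rot: [1.0, 0.0, -0.0, 0.0]
ft_force: [0.1, -2.7, 4.3]
grip_width: 0.0213
grasp_force: 59.4
```

move_arm(
  deltas=[
    [0,8.9,-3.0,0,0,0,0],
    [0,9.4,-1.1,0,0,0,0],
    [0,9.3,0.9,0,0,0,0],
    [0,9.0,2.8,0,0,0,0],
    [0,8.2,4.6,0,0,0,0],
    [0,7.1,6.2,0,0,0,0],
    [0,5.6,7.5,0,0,0,0],
    [0,3.9,8.6,0,0,0,0],
    [0,2.1,9.1,0,0,0,0],
    [0,0.1,9.5,0,0,0,0],
  ],
)

```text
clock: 6.22
eef_pos: [0.5438, -0.2009, 0.1092]
tool_rot: [1.0, 0.001, -0.001, -0.001]
ft_force: [-2.0, 1.7, 5.9]
grip_width: 0.0216
grasp_force: 59.5
```

```bash
python3 - <<'E'
from h import *
cv2.imwrite("pics/t1.png",bot.camera("top"));im=bot.camera("scene"); cv2.imwrite("pics/s1.png",im); s=bot.get_obs(); print(s["clock"],s["eef_pos"],s["ft_force"])
a=cv2.imread("pics/t1.png")[160:250,210:390]
b=cv2.resize(im[135:305,215:390],None,fx=2,fy=2,interpolation=cv2.INTER_CUBIC)
a=cv2.resize(a,None,fx=2.5,fy=2.5,interpolation=cv2.INTER_CUBIC)
o=np.zeros((345,800,3),np.uint8);o[:a.shape[0],:450]=a;o[:340,450:800]=b;cv2.imwrite("pics/c1.png",o)
E
```

```text
6.3167 [ 0.5436296  -0.20240275  0.10923221] [-1.23172338 -0.86442179  5.84703922]
```

View pics/c1.png

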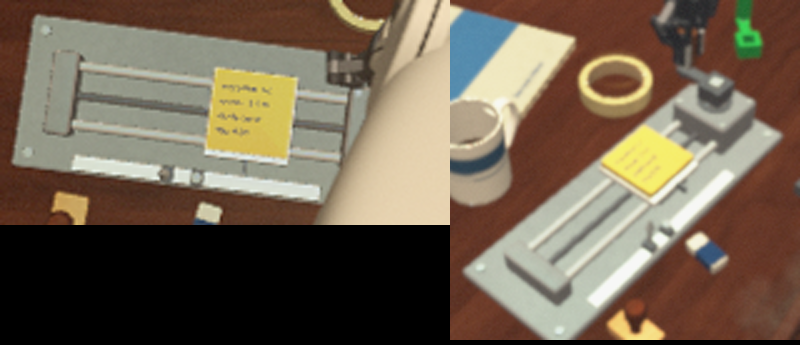

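The stage advanced one pitch and the crank is seated. Two more turns.

move_arm(
  deltas=[
    [0,-1.8,9.2,0,0,0,0],
    [0,-3.8,8.6,0,0,0,0],
    [0,-5.4,7.7,0,0,0,0],
    [0,-6.9,6.4,0,0,0,0],
    [0,-8.1,4.8,0,0,0,0],
    [0,-8.9,3.0,0,0,0,0],
    [0,-9.4,1.1,0,0,0,0],
    [0,-9.3,-0.9,0,0,0,0],
    [0,-9.0,-2.8,0,0,0,0],
    [0,-8.2,-4.6,0,0,0,0],
  ],
)

```text
clock: 7.15
eef_pos: [0.4731, -0.2347, 0.1096]
tool_rot: [1.0, -0.0, 0.001, 0.0]
ft_force: [0.6, 0.0, 5.0]
grip_width: 0.0214
grasp_force: 59.3
```

move_arm(
  deltas=[
    [0,-7.1,-6.2,0,0,0,0],
    [0,-5.6,-7.5,0,0,0,0],
    [0,-3.9,-8.6,0,0,0,0],
    [0,-2.1,-9.1,0,0,0,0],
    [0,-0.1,-9.5,0,0,0,0],
    [0,1.8,-9.2,0,0,0,0],
    [0,3.8,-8.6,0,0,0,0],
    [0,5.4,-7.7,0,0,0,0],
    [0,6.9,-6.4,0,0,0,0],
    [0,8.1,-4.8,0,0,0,0],
  ],
)

```text
clock: 7.98
eef_pos: [0.4798, -0.1562, 0.1094]
tool_rot: [1.0, 0.0, -0.0, 0.0]
ft_force: [-0.3, -3.1, 4.4]
grip_width: 0.022
grasp_force: 59.4
```

move_arm(
  deltas=[
    [0,8.9,-3.0,0,0,0,0],
    [0,9.4,-1.1,0,0,0,0],
    [0,9.3,0.9,0,0,0,0],
    [0,9.0,2.8,0,0,0,0],
    [0,8.2,4.6,0,0,0,0],
    [0,7.1,6.2,0,0,0,0],
    [0,5.6,7.5,0,0,0,0],
    [0,3.9,8.6,0,0,0,0],
    [0,2.1,9.1,0,0,0,0],
    [0,0.1,9.5,0,0,0,0],
  ],
)

```text
clock: 8.82
eef_pos: [0.5438, -0.2008, 0.1093]
tool_rot: [1.0, 0.001, -0.0, -0.001]
ft_force: [-1.1, 1.1, 6.7]
grip_width: 0.0214
grasp_force: 59.4
```

move_arm(
  deltas=[
    [0,-1.8,9.2,0,0,0,0],
    [0,-3.8,8.6,0,0,0,0],
    [0,-5.4,7.7,0,0,0,0],
    [0,-6.9,6.4,0,0,0,0],
    [0,-8.1,4.8,0,0,0,0],
    [0,-8.9,3.0,0,0,0,0],
    [0,-9.4,1.1,0,0,0,0],
    [0,-9.3,-0.9,0,0,0,0],
    [0,-9.0,-2.8,0,0,0,0],
    [0,-8.2,-4.6,0,0,0,0],
  ],
)

```text
clock: 9.65
eef_pos: [0.4729, -0.2346, 0.1096]
tool_rot: [1.0, -0.0, 0.001, 0.0]
ft_force: [1.2, -1.8, 4.5]
grip_width: 0.0214
grasp_force: 59.3
```

move_arm(
  deltas=[
    [0,-7.1,-6.2,0,0,0,0],
    [0,-5.6,-7.5,0,0,0,0],
    [0,-3.9,-8.6,0,0,0,0],
    [0,-2.1,-9.1,0,0,0,0],
    [0,-0.1,-9.5,0,0,0,0],
    [0,1.8,-9.2,0,0,0,0],
    [0,3.8,-8.6,0,0,0,0],
    [0,5.4,-7.7,0,0,0,0],
    [0,6.9,-6.4,0,0,0,0],
    [0,8.1,-4.8,0,0,0,0],
  ],
)

```text
clock: 10.48
eef_pos: [0.4798, -0.1561, 0.1094]
tool_rot: [1.0, 0.0, -0.0, 0.0]
ft_force: [-0.1, -2.0, 5.5]
grip_width: 0.0217
grasp_force: 59.4
```

move_arm(
  deltas=[
    [0,8.9,-3.0,0,0,0,0],
    [0,9.4,-1.1,0,0,0,0],
    [0,9.3,0.9,0,0,0,0],
    [0,9.0,2.8,0,0,0,0],
    [0,8.2,4.6,0,0,0,0],
    [0,7.1,6.2,0,0,0,0],
    [0,5.6,7.5,0,0,0,0],
    [0,3.9,8.6,0,0,0,0],
    [0,2.1,9.1,0,0,0,0],
    [0,0.1,9.5,0,0,0,0],
  ],
)

```text
clock: 11.32
eef_pos: [0.5437, -0.2008, 0.1092]
tool_rot: [1.0, 0.001, -0.0, -0.001]
ft_force: [-0.3, 1.7, 6.4]
grip_width: 0.0216
grasp_force: 59.4
```

```bash
python3 - <<'E'
from h import *
t=bot.camera("top");im=bot.camera("scene"); cv2.imwrite("pics/t2.png",t); cv2.imwrite("pics/s2.png",im); s=bot.get_obs(); print(s["clock"],s["eef_pos"],s["ft_force"])
a=cv2.resize(t[170:245,230:330],None,fx=4,fy=4,interpolation=cv2.INTER_CUBIC)
b=cv2.resize(im[180:280,270:370],None,fx=4,fy=4,interpolation=cv2.INTER_CUBIC)
o=np.zeros((400,800,3),np.uint8);o[:300,:400]=a;o[:,400:]=b;cv2.imwrite("pics/c2.png",o)
E
```

```text
11.4167 [ 0.54356986 -0.2022726   0.10930298] [ 0.57454962 -0.03951336  5.29380014]
```

View pics/c2.png

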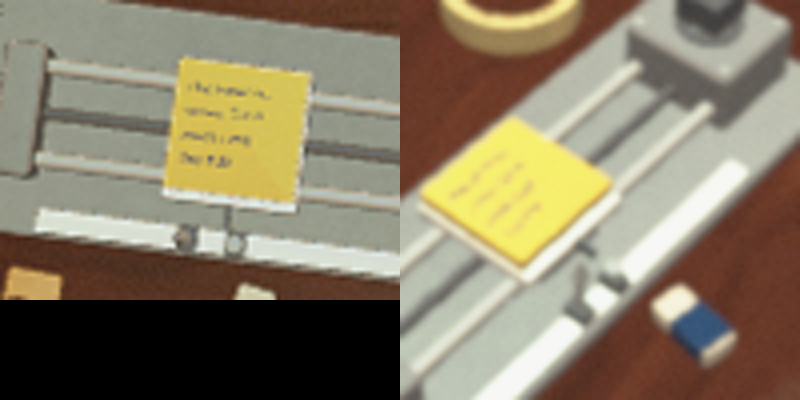

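The pointer is at about px (287,223), just at the blunt marker, and the tall one at (276.5,229.5) is ~23 mm ahead. I'll do 26 more steps (~0.87 turn) and check.

move_arm(
  deltas=[
    [0,-1.8,9.2,0,0,0,0],
    [0,-3.8,8.6,0,0,0,0],
    [0,-5.4,7.7,0,0,0,0],
    [0,-6.9,6.4,0,0,0,0],
    [0,-8.1,4.8,0,0,0,0],
    [0,-8.9,3.0,0,0,0,0],
    [0,-9.4,1.1,0,0,0,0],
    [0,-9.3,-0.9,0,0,0,0],
    [0,-9.0,-2.8,0,0,0,0],
    [0,-8.2,-4.6,0,0,0,0],
  ],
)

```text
clock: 12.25
eef_pos: [0.4729, -0.2345, 0.1096]
tool_rot: [1.0, -0.0, 0.001, 0.0]
ft_force: [0.8, -0.8, 5.0]
grip_width: 0.0215
grasp_force: 59.3
```

move_arm(
  deltas=[
    [0,-7.1,-6.2,0,0,0,0],
    [0,-5.6,-7.5,0,0,0,0],
    [0,-3.9,-8.6,0,0,0,0],
    [0,-2.1,-9.1,0,0,0,0],
    [0,-0.1,-9.5,0,0,0,0],
    [0,1.8,-9.2,0,0,0,0],
    [0,3.8,-8.6,0,0,0,0],
    [0,5.4,-7.7,0,0,0,0],
    [0,6.9,-6.4,0,0,0,0],
    [0,8.1,-4.8,0,0,0,0],
  ],
)

```text
clock: 13.08
eef_pos: [0.4798, -0.1562, 0.1094]
tool_rot: [1.0, 0.0, -0.0, 0.0]
ft_force: [-0.4, -3.6, 5.1]
grip_width: 0.0215
grasp_force: 59.4
```

move_arm(
  deltas=[
    [0,8.9,-3.0,0,0,0,0],
    [0,9.4,-1.1,0,0,0,0],
    [0,9.3,0.9,0,0,0,0],
    [0,9.0,2.8,0,0,0,0],
    [0,8.2,4.6,0,0,0,0],
    [0,7.1,6.2,0,0,0,0],
    [0,0,0,0,0,0,0],
    [0,0,0,0,0,0,0],
  ],
)

```text
clock: 13.75
eef_pos: [0.5323, -0.1672, 0.1093]
tool_rot: [1.0, 0.0, -0.0, 0.0]
ft_force: [0.5, -0.9, 5.4]
grip_width: 0.0214
grasp_force: 59.4
```

```bash
python3 - <<'E'
from h import *
t=bot.camera("top");im=bot.camera("scene"); cv2.imwrite("pics/t3.png",t); cv2.imwrite("pics/s3.png",im); s=bot.get_obs(); print(s["clock"],s["eef_pos"],s["ft_force"])
a=cv2.resize(t[195:245,250:300],None,fx=8,fy=8,interpolation=cv2.INTER_CUBIC)
b=cv2.resize(im[220:270,295:345],None,fx=8,fy=8,interpolation=cv2.INTER_CUBIC)
cv2.imwrite("pics/c3.png",np.hstack([a,b]))
E
```

```text
13.85 [ 0.53204303 -0.16693102  0.10929918] [-0.17818816 -0.65601301  5.44146365]
```

View pics/c3.png

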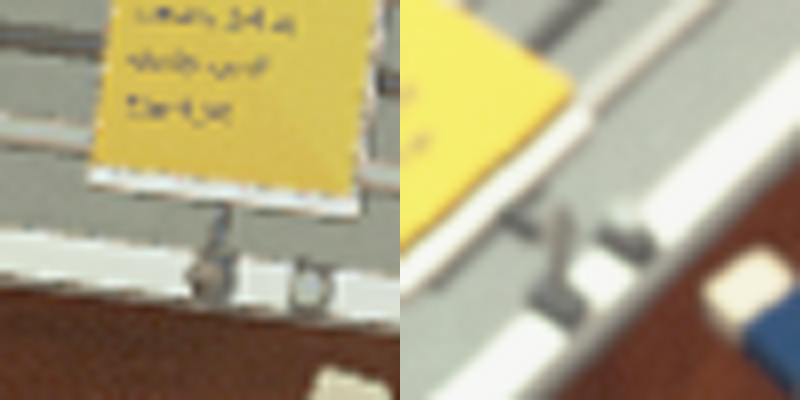

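```bash
python3 - <<'E'
from h import *
t=bot.calibration("top");s=bot.calibration("scene"); d=np.array([.13,.99,0])
for zp in (.02,.03,.04):
  print(zp,"top",(atz(t,(276.7,229),.012)-atz(t,(277.5,223),zp))@d,"scene",(atz(s,(314.6,258.1),.012)-atz(s,(311,248.3),zp))@d)
E
```

```text
0.02 top 0.0007315102721849853 scene 0.01076342429700329
0.03 top 0.001765908764512522 scene 0.004919296578643951
0.04 top 0.0028003072568400585 scene -0.0009248311397154423
```

About 2 mm remains, so two more steps, then release and rise.

move_arm(
  deltas=[
    [0,5.6,7.5,0,0,0,0],
    [0,3.9,8.6,0,0,0,0],
    [0,0,0,0,0,0,0],
    [0,0,0,0,0,0,0],
    [1,0,0,0,0,0,0],
    [1,0,0,0,0,0,0],
    [1,0,0,0,0,0,0],
    [1,0,0,0,0,0,0],
    [1,0,0,0,0,0,0],
    [1,0,0,0,0,0,0],
  ],
)

```text
clock: 14.68
eef_pos: [0.5409, -0.1832, 0.109]
tool_rot: [1.0, 0.0, -0.0, -0.0]
ft_force: [0.7, 0.3, -0.2]
grip_width: 0.0852
grasp_force: 0.0
```

move_arm(
  deltas=[
    [1,0,0,-10,0,0,0],
    [1,0,0,-25,0,0,0],
    [1,0,0,-30,0,0,0],
    [1,0,0,-30,0,0,0],
    [1,-30,0,-20,0,0,0],
    [1,-35,10,0,0,0,0],
    [1,-35,10,0,0,0,0],
    [1,-35,10,0,0,0,0],
    [1,0,0,0,0,0,0],
    [1,0,0,0,0,0,0],
  ],
)

```text
clock: 15.52
eef_pos: [0.4048, -0.2138, 0.2256]
tool_rot: [1.0, -0.001, 0.001, 0.0]
ft_force: [0.8, 0.5, -0.3]
grip_width: 0.0853
grasp_force: 0.0
```

```bash
python3 - <<'E'
from h import *
t=bot.camera("top");im=bot.camera("scene"); w=bot.camera("wrist"); s=bot.get_obs(); print(s["clock"],s["eef_pos"],s["ft_force"])
f=lambda i,y,x,n,k:cv2.resize(i[y:y+n,x:x+n],(400,400),interpolation=cv2.INTER_CUBIC)
cv2.imwrite("pics/c4.png",np.hstack([f(t,170,250,70,0),f(im,135,280,110,0)]))
E
```

```text
15.6667 [ 0.40733666 -0.21357403  0.22500528] [0.43983335 1.04962789 0.39791583]
```

View pics/c4.png

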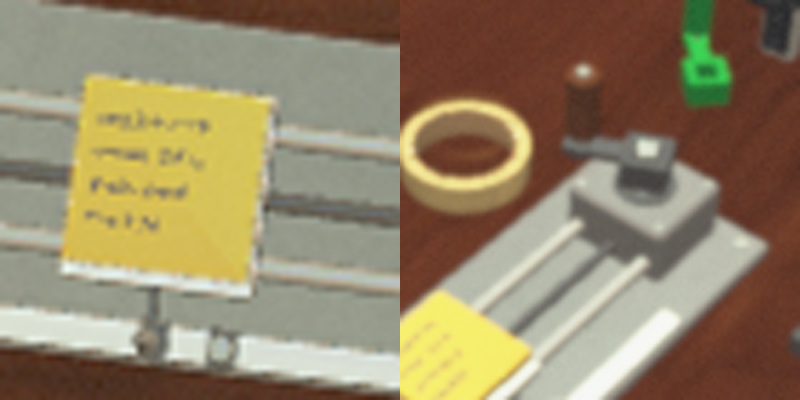

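The fin, at (155,300) in the crop, lines up with the tall marker at (150,340). The crank sits upright and fully down, and the gripper is clear of everything.

```bash
python3 -c "
from workcell import bot
print(bot.job_done())"
```

```text
the job is handed in; nothing more can be done
None
```

I turned the crank clockwise just under four turns, bringing the stage's pointer in line with the tall marker (within a few mm in the last pictures). The crank was left upright and seated with the gripper clear, and the job was handed in at about 16 s, though no verdict came back.

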